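# Work a frame profile past a post into its bay

### The arm

A 7-joint arm with a two-finger parallel gripper is mounted at the origin on a cart in front of the work surface, level with it; the furniture and walls round the work are solid. World frame = base frame: x ahead of the robot, y to its left, z up, the work surface at z = 0. Lengths are in m, angles in rad, forces in N, time in s.
With the tool pointing down it reaches from about 0.35 to 0.9 m from the base axis. Payload 19.9 kg.
Tool frame: the origin (TCP) lies midway between the tips of the shut fingers; the grasp point (between the pads) lies 19 mm behind it; z points along the fingers, x is the direction in which the jaws open and shut, and the axes are right-handed (so a half turn about z gives the same grasp; the last joint's range is limited). The gripper opens to 94 mm and grips with 3 to 60 N. Pads are 16 mm wide; open, the fingers measure 119 mm over their backs; the gripper's body (75 mm by 177 mm) begins 78 mm behind the grasp point.
Start: joints at [1.109, 0.417, -0.01, 1.614, 0.005, 1.111, -0.053], TCP at [0.255, -0.571, 0.205] pointing down, gripper open.
Joint ranges: [-2.81, 2.81], [-0.39, 2.02], [-1.27, 1.25], [0.06, 2.57], [-1.19, 4.33], [0.19, 2], [-2.82, 2.82]. Speed limits (rad/s): [1.89, 1.89, 2.39, 2.39, 3.01, 3.01, 3.01].

### API

Orientations are given as a rotation vector (axis times angle).
In Python, from bench import robot gives the robot as it stands. The module is installed in compiled form; this text tells all that it offers.
- The arm moves only by the tool jog_arm, never from a script. Its argument "commands" is a list of rows, each an object with "dr": the turn, a rotation vector about the world's x, y, z in units of 6 degrees (1.0 is 6 degrees), a list of three; "translation": the shift along the world's x, y, z in units of 40 mm (1.0 is 40 mm), a list of three; "claw": the opening in per cent of the stroke, from 0 (shut) to 100 (fully open). In form: [{"dr": [wx, wy, wz], "translation": [tx, ty, tz], "claw": claw}, ...]. A call has 1 to 12 rows; each row is the pose to reach, as a shift and turn from the pose commanded when the call began; what a row does not reach only later rows make up. A row lasts 1/12 s, in which the tool goes at most 41.7 mm and 7.16 degrees, less where a joint would pass 70% of its speed; a pose out of reach is approached as far as the arm can. A call with a gripper value outside its range is refused whole. The fingers move at their own pace and stop on an object; the grip force is fixed at half the most. Time passes only in rows, so rows that repeat a pose let the fingers close. It gives the time, the measured TCP pose, the force and the opening at its end, in the units of the state.
- robot.observe(): the state, without advancing time (a new reading comes with each control period).
- robot.capture(name): name is "scene" or "top" or "wrist"; returns a dict with "image" (384x512x3 uint8, red, green, blue), "range_z" (384x512 float32, m along the optical axis (not along the pixel's ray), 0 where there is no reading), "mtx" (3x3 intrinsics, pixels), "R" (3x3) and "t" (3): a world point X has camera coordinates R X + t. Camera axes: x right, y down, z forward; pixel columns grow to the right and rows downward; lengths in m; the calibration is good to about 2 mm. A picture is of the moment at which its call begins.
- robot.hand_in(): hands the job in, once; it reports no verdict.
The state is a dict: "time_s": time; "joint_pos": joint angles; "qvel": joint speeds; "joint_efforts": joint torques, N m; "ee_pos": TCP position; "tool_rot": TCP orientation; "wrist_force": force on the tool from outside, world axes, zero at the start; "moment": the same for the moment, N m; "finger_gap": finger opening in m.
Only numpy, scipy, OpenCV 4.12 (cv2) and the standard library are available. Lean on these libraries where they do the work, as an engineer would, in place of code of your own. Each camera call takes 0.05 s, during which the arm holds its last target.

### The job

Put the slotted aluminium profile away in the blue three-sided bay by pushing it across the bench with the fingertips: angle it past the short post and swing it in behind, until it lies home against the bay's back wall along its whole length. Do not pick it up: it stays flat on the bench throughout, and leave the tape roll, the petri dish and the amber bottle where they stand.

Things in the scene. Friction and masses are not known exactly. Their poses are not given: they have to be found in the camera images.
- bar: the slotted aluminium profile with black end caps, a loose straight bar of square section, 200 mm long, 20 mm wide, 20 mm high, about 0.2 kg, lying on the bench on the robot's side of the post. Origin under its centre, on the bench; its own y axis runs along its length, z up. At the start its y axis lies within about 0.5 rad of the bay's y axis.
- bar_left (a point): centre of the profile's end face at its own +y (the left end, seen from the robot), 10 mm above the bench
- bar_right (a point): centre of the profile's end face at its own -y (the right end, seen from the robot), 10 mm above the bench
- bay: the blue bay, fixed on the bench: a back wall and two side walls, 30 mm high and 8 mm thick, no floor (the bench itself), open towards the robot. Origin on the bench at the middle of the back wall's inner face; its x axis points into the back wall (away from the opening), y to the left along the back wall, z up. The side walls' inner faces are at y = +122.5 and -122.5 mm and the side walls reach from the back wall to x = -89 mm.
- post: a short fixed upright steel post with a red cap, 12 mm in diameter (13 mm at the cap), 70 mm high, origin at its foot; it stands about 134 mm in front of the bay's back wall and about 68 mm left of the bay's middle, so the profile is too long to pass squarely between it and the bay's right side wall, but goes through when it is angled right end first; there is room for a finger between post and bay
- tape_roll: bystander: a roll of beige tape lying flat, 104 mm across and 25 mm high, left of the bay; origin under its centre
- dish: bystander: a clear petri dish, 71 mm across and 15 mm high, right of the bay; origin under its centre
- amber_bottle: bystander: an amber bottle with a blue cap, 56 mm in diameter and 105 mm high, right of the bay beyond the dish; origin under its centre

How it is judged:
By the outcome, as a careful person would: the job done as asked, in the order asked, and still so for the second after the job is handed in, with the robot touching nothing.
It also fails if it takes over 72 s, if anything falls off the work surface, if the arm or the gripper's body presses on something with over 40 N, if the wrist force passes 120 N, or if a joint passes its speed limit or range.

## Working session

There is one attempt and no reset: what is moved stays moved. The work goes in short steps, Python scripts to look and compute and a tool call to move; the robot and the scene stay as the last step left them, time stands still between calls to the robot, and variables do not carry over. Pictures are saved under pics/ and viewed, and the job is handed in when it is done.

Besides the shell and the picture viewer there is one more tool, called after ">>>" as name(argument=value, ...), one argument or row to a line, values as JSON. jog_arm: Moves the arm, as the interface text tells. Its arguments: {"type":"object","properties":{"commands":{"type":"array"}},"required":["commands"]}

```bash
mkdir -p pics; python3 - <<'E'
from bench import robot
import cv2,numpy as np
print(robot.observe())
for n in("scene","top"):
    c=robot.capture(n); cv2.imwrite(f"pics/{n}0.png",c["image"][:,:,::-1]); np.savez(f"{n}0.npz",**c); print(n,c["mtx"],c["R"],c["t"])
E
```

```text
{'time_s': 0.0, 'joint_pos': array([ 1.10948447,  0.41801428, -0.01031823,  1.61416666,  0.00470258,
        1.11069909, -0.05297136]), 'qvel': array([-1.23403410e-03,  6.04430075e-04, -6.31473360e-05,  6.42135674e-04,
       -7.04243113e-04,  2.89262723e-04, -7.71970038e-04]), 'joint_efforts': array([-1.44316225e-03, -8.51263189e+01,  6.37765490e-01, -4.25986183e+01,
       -4.88599890e-02,  1.89289846e-02,  2.22608396e-04]), 'ee_pos': array([ 0.25458396, -0.57038374,  0.20480323]), 'tool_rot': array([-2.63509040e+00,  1.70940366e+00,  1.73672502e-03]), 'wrist_force': array([-0.43558321, -0.4790749 , -0.13369738]), 'moment': array([-0.00047714, -0.01049055, -0.03442551]), 'finger_gap': 0.09383632132570245}
scene [[353.35365533   0.         255.5106719 ]
 [  0.         353.35365533 186.91485501]
 [  0.           0.           1.        ]] [[-0.88606298 -0.46326725  0.01660899]
 [-0.27053151  0.48767009 -0.83005457]
 [ 0.37643738 -0.73997388 -0.5574348 ]] [0.43715466 0.18881309 0.69930361]
top [[367.94017537   0.         256.32078595]
 [  0.         367.94017537 202.49439973]
 [  0.           0.           1.        ]] [[ 0.00348248 -0.99991845 -0.01228681]
 [-0.99887185 -0.00289641 -0.04739869]
 [ 0.04735923  0.01243802 -0.99880048]] [-0.00812956  0.51972241  1.09825716]
```

View pics/top0.png

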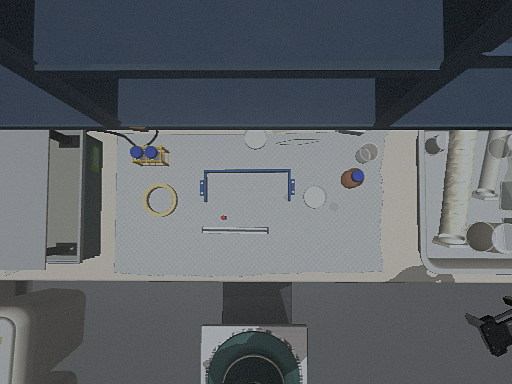

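View pics/scene0.png

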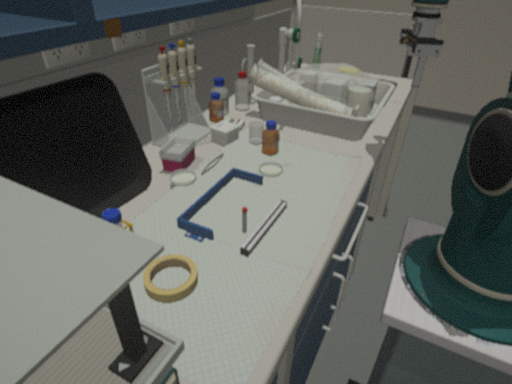

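The top view shows the bay (back wall at row ~171, columns 205-290), the post cap at (223,217), the bar from (203,230) to (268,230), the tape at (160,200), the dish at (315,197) and the bottle at (352,178). Next I'll measure them.

```bash
cat > h.py <<'E'
import numpy as np,cv2
def pix2w(c,u,v,z):
    # intersect pixel ray with plane z
    K,R,t=c["mtx"],c["R"],c["t"]
    uv=np.atleast_2d(np.c_[np.atleast_1d(u),np.atleast_1d(v)]).astype(float)
    d=np.c_[(uv[:,0]-K[0,2])/K[0,0],(uv[:,1]-K[1,2])/K[1,1],np.ones(len(uv))]@R
    o=-R.T@t
    s=(z-o[2])/d[:,2]
    return o+d*s[:,None]
def cloud(c):
    K,R,t=c["mtx"],c["R"],c["t"]
    Z=c["range_z"].astype(float);v,u=np.mgrid[:Z.shape[0],:Z.shape[1]]
    P=np.stack([(u-K[0,2])/K[0,0]*Z,(v-K[1,2])/K[1,1]*Z,Z],-1)
    return (P-t)@R
def proj(c,X):
    p=np.atleast_2d(X)@c["R"].T+c["t"];p=p@c["mtx"].T
    return p[:,:2]/p[:,2:]
def ortho(c,x0,x1,y0,y1,z,s=0.0005):
    # rectified view of plane z: rows = x decreasing downwards (x1 at top), cols = y decreasing to right
    xs=np.arange(x1,x0,-s);ys=np.arange(y1,y0,-s)
    X=np.stack([np.repeat(xs[:,None],len(ys),1),np.repeat(ys[None],len(xs),0),np.full((len(xs),len(ys)),z)],-1)
    p=proj(c,X.reshape(-1,3)).reshape(len(xs),len(ys),2).astype(np.float32)
    return cv2.remap(c["image"],p[...,0],p[...,1],cv2.INTER_CUBIC)
E
python3 - <<'E'
from h import *
c=dict(np.load("top0.npz"))
P=cloud(c)
for n,(u,v) in dict(bench=(250,250),bar=(235,230),cap=(223,217),back=(248,171),sl=(206,187),sr=(290,187),bottle=(356,176),shelf=(256,115),shelf2=(256,80)).items(): print(n,P[v,u].round(3),pix2w(c,u,v,0.02).round(3))
im=ortho(c,0.30,0.62,-0.2,0.2,0.02)
cv2.imwrite("pics/o0.png",im[:,:,::-1])
# heights
ok=(P[...,2]>0.012)&(P[...,2]<0.04)&(abs(P[...,1])<.25)&(P[...,0]>.3)&(P[...,0]<.65)
n,l,st,ce=cv2.connectedComponentsWithStats(ok.astype(np.uint8))
for i in range(1,n):
    if st[i,4]>8:
        q=P[l==i]; print(st[i],q.min(0).round(3),q.max(0).round(3),np.median(q,0).round(3))
E
```

```text
bench [0.376 0.012 0.003] [[0.378 0.012 0.02 ]]
bar [0.437 0.057 0.02 ] [[0.437 0.057 0.02 ]]
cap [0.475 0.088 0.072] [[0.476 0.093 0.02 ]]
back [0.613 0.018 0.03 ] [[0.614 0.019 0.02 ]]
sl [0.565 0.144 0.026] [[0.566 0.145 0.02 ]]
sr [ 0.565 -0.107  0.031] [[ 0.566 -0.107  0.02 ]]
bottle [ 0.59  -0.284  0.103] [[ 0.6   -0.305  0.02 ]]
shelf [ 0.66  -0.011  0.452] [[ 0.785 -0.005  0.02 ]]
shelf2 [ 0.726 -0.011  0.451] [[ 0.893 -0.004  0.02 ]]
[204 169  87  33 465] [ 0.523 -0.107  0.013] [0.62  0.15  0.036] [0.612 0.027 0.03 ]
[303 185  24  24 432] [ 0.503 -0.216  0.012] [ 0.573 -0.147  0.023] [ 0.539 -0.183  0.016]
[171 188   6  24 107] [0.493 0.234 0.012] [0.562 0.249 0.03 ] [0.526 0.242 0.025]
[202 227  67   7 461] [ 0.427 -0.042  0.014] [0.446 0.156 0.028] [0.437 0.054 0.021]
```

View pics/o0.png

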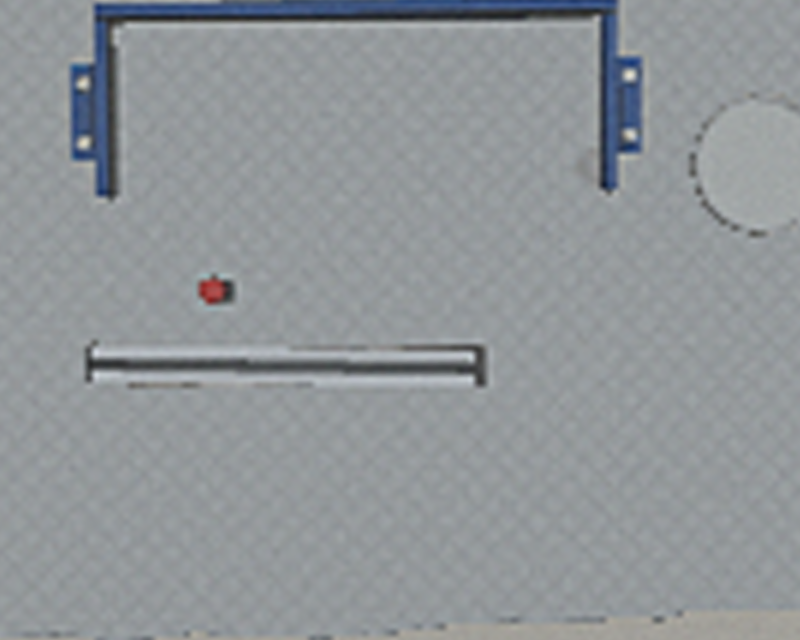

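```bash
cat >> h.py <<'E'
def bayfit(c):
    im=c["image"];hsv=cv2.cvtColor(im,cv2.COLOR_RGB2HSV)
    P=cloud(c)
    O=lambda z,*a:ortho(c,0.5,0.64,-0.14,0.17,z)
    return O(0.03)
def fitbar(c,z=0.02,verbose=False):
    """bar pose from depth: points z 13..27mm elongated, near window; returns centre xy, yaw"""
    return None
E
python3 - <<'E'
from h import *
c=dict(np.load("top0.npz"))
P=cloud(c)
print("shelf edge",[ (v,P[v,256].round(3).tolist()) for v in (124,126,128,129,130,132)])
im=ortho(c,0.46,0.64,-0.18,0.2,0.03)
cv2.imwrite("pics/o1.png",im[:,:,::-1])
b=im.astype(int);m=((b[...,2]-b[...,0])>25)
X=lambda r:.64-(r+.0)*.0005
Y=lambda q:.2-(q)*.0005
# back wall edges per column
for q in range(120,600,60):
    r=np.where(m[:120,q])[0]; print(q,round(Y(q),4),X(r.min()).round(4),X(r.max()+1).round(4))
for r in range(80,230,20):
    q=np.where(m[r])[0]; print(r,round(X(r),4),[ round(Y(g),4) for g in q[np.r_[True,np.diff(q)>3]]],[round(Y(g+1),4) for g in q[np.r_[np.diff(q)>3,True]]])
im=ortho(c,0.42,0.52,0.04,0.14,0.07)
red=(im[...,0].astype(int)-im[...,1]>60);r,q=np.where(red);print("cap",.52-r.mean()*.0005,.14-q.mean()*.0005,np.ptp(r)*.5,np.ptp(q)*.5)
E
```

```text
shelf edge [(124, [0.643, -0.011, 0.454]), (126, [0.64, -0.011, 0.45]), (128, [0.64, -0.011, 0.438]), (129, [0.64, -0.011, 0.43]), (130, [0.736, -0.005, 0.03]), (132, [0.73, -0.005, 0.033])]
120 0.14 0.617 0.6105
180 0.11 0.6175 0.6105
240 0.08 0.618 0.611
300 0.05 0.619 0.611
360 0.02 0.6195 0.6115
420 -0.01 0.6205 0.6125
480 -0.04 0.6205 0.6135
540 -0.07 0.6205 0.6135
80 0.6 [np.float64(0.1515), np.float64(-0.1005)] [np.float64(0.145), np.float64(-0.1085)]
100 0.59 [np.float64(0.1515), np.float64(-0.1005)] [np.float64(0.145), np.float64(-0.1205)]
120 0.58 [np.float64(0.1635), np.float64(0.1525), np.float64(-0.101), np.float64(-0.117)] [np.float64(0.1595), np.float64(0.1445), np.float64(-0.1105), np.float64(-0.12)]
140 0.57 [np.float64(0.163), np.float64(-0.101)] [np.float64(0.1445), np.float64(-0.12)]
160 0.56 [np.float64(0.163), np.float64(-0.101)] [np.float64(0.1445), np.float64(-0.12)]
180 0.55 [np.float64(0.163), np.float64(0.151), np.float64(-0.1015), np.float64(-0.1165)] [np.float64(0.1595), np.float64(0.1445), np.float64(-0.1095), np.float64(-0.1205)]
200 0.54 [np.float64(0.163), np.float64(-0.1015)] [np.float64(0.144), np.float64(-0.108)]
220 0.53 [np.float64(0.1505), np.float64(-0.1015)] [np.float64(0.144), np.float64(-0.108)]
cap 0.47450403225806453 0.08911155913978495 10.5 10.5
```

View pics/o1.png

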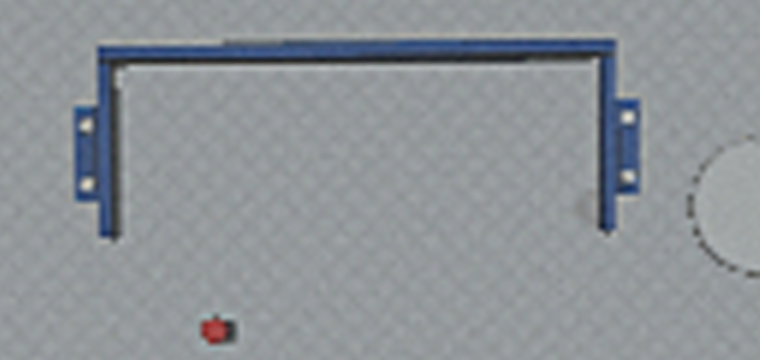

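Bay: inner back face x≈0.612 at its middle, y≈0.022, yaw ≈0.015; the inner width comes out at 245 mm as given. Post at (0.4745, 0.089). Bar from (0.439, 0.156) to (0.437, -0.043), so 199 mm long. The shelf edge is at x=0.64, z 0.43 and above.

Plan: nudge the left end back and the right end forward until the bar sits at about 45°, push it endwise into the right corner, then swing it in. First I'll move to the far side of the left end with the fingers shut.

>>> jog_arm(
  commands=[
    {"dr":[0,0,-1],"translation":[0.29,0.95,0],"claw":0},
    {"dr":[0,0,-2],"translation":[0.58,1.9,0],"claw":0},
    {"dr":[0,0,-3],"translation":[0.87,2.85,0],"claw":0},
    {"dr":[0,0,-4],"translation":[1.16,3.8,0],"claw":0},
    {"dr":[0,0,-4],"translation":[1.45,4.75,0],"claw":0},
    {"dr":[0,0,-4],"translation":[1.74,5.7,0],"claw":0},
    {"dr":[0,0,-4],"translation":[2.03,6.65,0],"claw":0},
    {"dr":[0,0,-4],"translation":[2.32,7.6,0],"claw":0},
    {"dr":[0,0,-4],"translation":[2.61,8.55,0],"claw":0},
    {"dr":[0,0,-4],"translation":[2.9,9.5,0],"claw":0},
    {"dr":[0,0,-4],"translation":[3.19,10.4,0],"claw":0},
    {"dr":[0,0,-4],"translation":[3.4,11,0],"claw":0},
  ],
)

```text
time_s: 1.1
ee_pos: [0.3911, -0.1275, 0.2055]
tool_rot: [-2.225, 2.218, -0.0]
wrist_force: [0.9, 0.1, 0.8]
finger_gap: 0.0175
```

>>> jog_arm(
  commands=[
    {"dr":[0,0,0],"translation":[0.25,0.9,0],"claw":0},
    {"dr":[0,0,0],"translation":[0.5,1.8,0],"claw":0},
    {"dr":[0,0,0],"translation":[0.75,2.7,0],"claw":0},
    {"dr":[0,0,0],"translation":[1.0,3.6,0],"claw":0},
    {"dr":[0,0,0],"translation":[1.3,4.5,0],"claw":0},
    {"dr":[0,0,0],"translation":[1.55,5.4,0],"claw":0},
    {"dr":[0,0,0],"translation":[1.75,6.2,0],"claw":0},
    {"dr":[0,0,0],"translation":[1.95,6.8,0],"claw":0},
    {"dr":[0,0,0],"translation":[1.95,6.8,0],"claw":0},
  ],
)

```text
time_s: 1.85
ee_pos: [0.469, 0.1461, 0.2053]
tool_rot: [-2.227, 2.214, 0.002]
wrist_force: [-0.9, -0.1, -0.2]
finger_gap: 0.0003
```

```bash
cat > look.py <<'E'
import sys
from bench import robot
from h import *
i=sys.argv[1]
c=robot.capture("top");s=robot.capture("scene")
np.savez("last.npz",**c)
a=ortho(c,0.30,0.64,-0.15,0.2,0.02,0.001)
a=cv2.resize(a,None,fx=1.2,fy=1.2)
b=s["image"]
out=np.zeros((max(a.shape[0],b.shape[0]*6//10),a.shape[1]+310,3),np.uint8)
out[:a.shape[0],:a.shape[1]]=a
bb=cv2.resize(b[100:340,90:400],(310,240));out[:240,a.shape[1]:]=bb
cv2.imwrite(f"pics/{i}.png",out[:,:,::-1])
cv2.imwrite(f"pics/{i}s.png",b[:,:,::-1]);cv2.imwrite(f"pics/{i}t.png",c["image"][:,:,::-1])
o=robot.observe();print(o["time_s"],o["ee_pos"].round(4),o["wrist_force"].round(2),o["finger_gap"],o["joint_pos"].round(2))
E
python3 look.py a1
```

```text
1.95 [0.4684 0.1419 0.205 ] [ 0.65 -1.4  -0.08] 3.973192695670019e-06 [ 0.12  0.21 -0.54  1.93  0.12  1.04 -2.04]
```

View pics/a1s.png

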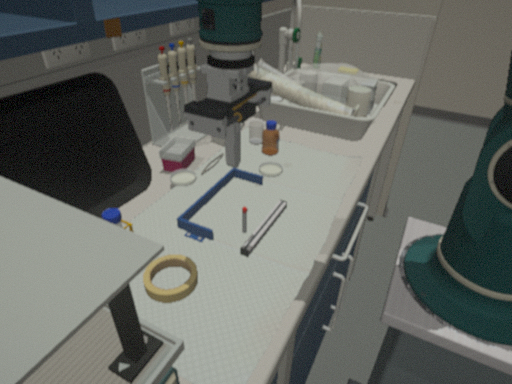

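View pics/a1t.png

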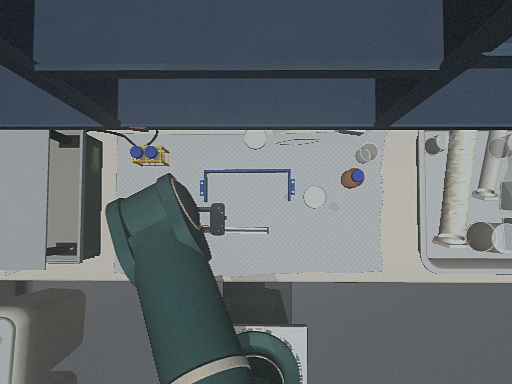

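```bash
python3 - <<'E'
from h import *
c=dict(np.load("last.npz"));P=cloud(c)
m=(P[...,2]>.12)&(P[...,0]<.62)&(abs(P[...,1])<.45)&(P[...,0]>.2)
q=P[m]
for z in np.arange(.1,.9,.05):
    k=q[(q[:,2]>=z)&(q[:,2]<z+.05)]
    if len(k)>3: print(round(z,2),len(k),k[:,0].max().round(3),k[:,1].min().round(3),k[:,1].max().round(3))
E
```

```text
0.15 4 0.619 0.449 0.45
0.3 576 0.503 0.057 0.123
0.5 219 0.541 0.057 0.2
0.55 3225 0.54 0.049 0.214
0.6 5612 0.497 0.008 0.194
0.65 6428 0.399 -0.012 0.126
0.7 2029 0.325 -0.002 0.087
```

>>> jog_arm(
  commands=[
    {"dr":[0,0,0],"translation":[0,0,-0.8],"claw":0},
    {"dr":[0,0,0],"translation":[0,0,-1.6],"claw":0},
    {"dr":[0,0,0],"translation":[0,0,-2.4],"claw":0},
    {"dr":[0,0,0],"translation":[0,0,-3.2],"claw":0},
    {"dr":[0,0,0],"translation":[0,0,-3.9],"claw":0},
    {"dr":[0,0,0],"translation":[0,0,-4.4],"claw":0},
    {"dr":[0,0,0],"translation":[0,0,-4.7],"claw":0},
    {"dr":[0,0,0],"translation":[0,0,-4.85],"claw":0},
    {"dr":[0,0,0],"translation":[0,0,-4.85],"claw":0},
  ],
)

```text
time_s: 2.7
ee_pos: [0.4684, 0.1406, 0.0109]
tool_rot: [2.221, -2.22, -0.001]
wrist_force: [0.4, -0.7, -0.2]
finger_gap: 0.0004
```

>>> jog_arm(
  commands=[
    {"dr":[0,0,0],"translation":[-0.12,0,0],"claw":0},
    {"dr":[0,0,0],"translation":[-0.24,0,0],"claw":0},
    {"dr":[0,0,0],"translation":[-0.36,0,0],"claw":0},
    {"dr":[0,0,0],"translation":[-0.48,0,0],"claw":0},
    {"dr":[0,0,0],"translation":[-0.6,0,0],"claw":0},
    {"dr":[0,0,0],"translation":[-0.72,0,0],"claw":0},
    {"dr":[0,0,0],"translation":[-0.84,0,0],"claw":0},
    {"dr":[0,0,0],"translation":[-0.96,0,0],"claw":0},
    {"dr":[0,0,0],"translation":[-1.08,0,0],"claw":0},
    {"dr":[0,0,0],"translation":[-1.2,0,0],"claw":0},
    {"dr":[0,0,0],"translation":[-1.3,0,0],"claw":0},
    {"dr":[0,0,0],"translation":[-1.3,0,0],"claw":0},
  ],
)

```text
time_s: 3.7
ee_pos: [0.4159, 0.1412, 0.0114]
tool_rot: [2.223, -2.22, -0.0]
wrist_force: [0.5, 0.7, 1.0]
finger_gap: 0.0001
```

```bash
python3 look.py a2
```

```text
3.8 [0.4164 0.1412 0.0113] [-0.04  0.12 -0.1 ] 0.0003459423506888998 [-0.01  0.45 -0.45  2.19  0.35  0.58 -2.28]
```

View pics/a2s.png

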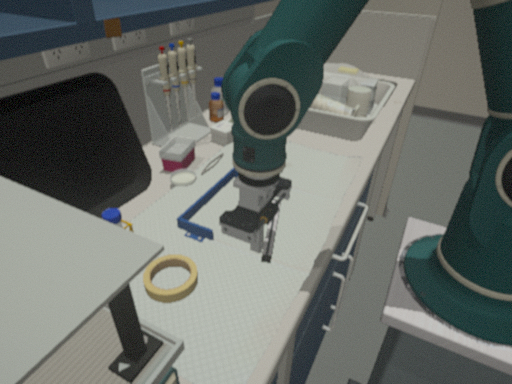

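View pics/a2.png

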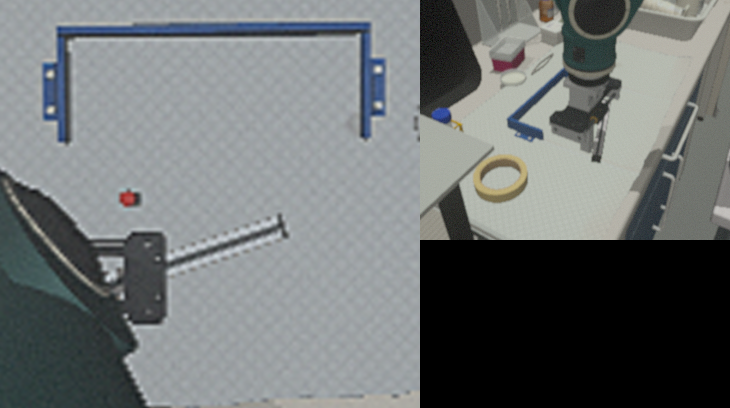

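The left end has swung back: bar at about 20°, right end at (0.452, -0.036). Next I'll go behind the right end, turning the jaw along the bar.

>>> jog_arm(
  commands=[
    {"dr":[0,0,0],"translation":[0.1,0,0.3],"claw":0},
    {"dr":[0,0,0],"translation":[0.1,0,1.0],"claw":0},
    {"dr":[0,0,1],"translation":[0,-0.6,1.5],"claw":0},
    {"dr":[0,0,2],"translation":[-0.13,-1.3,1.5],"claw":0},
    {"dr":[0,0,3],"translation":[-0.13,-2.1,1.5],"claw":0},
    {"dr":[0,0,4],"translation":[-0.13,-2.9,1.5],"claw":0},
    {"dr":[0,0,5],"translation":[-0.13,-3.7,1.5],"claw":0},
    {"dr":[0,0,6],"translation":[-0.13,-4.2,1.5],"claw":0},
    {"dr":[0,0,7],"translation":[-0.13,-4.48,1.5],"claw":0},
    {"dr":[0,0,8],"translation":[-0.13,-4.48,0.8],"claw":0},
    {"dr":[0,0,8],"translation":[-0.13,-4.48,0.1],"claw":0},
    {"dr":[0,0,8],"translation":[-0.13,-4.48,0],"claw":0},
  ],
)

```text
time_s: 4.8
ee_pos: [0.4095, -0.0381, 0.0084]
tool_rot: [2.933, -1.125, -0.008]
wrist_force: [-1.7, -0.1, -1.0]
finger_gap: 0.0003
```

```bash
python3 look.py a3
```

```text
4.9 [ 0.4107 -0.0374  0.0109] [ 1.1   0.52 -0.02] 0.00013712106683096766 [ 0.5   0.43 -0.55  2.24  0.41  0.57 -1.1 ]
```

View pics/a3.png

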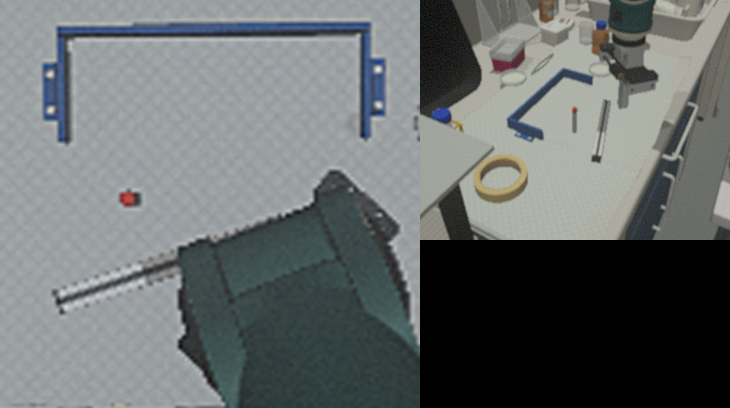

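>>> jog_arm(
  commands=[
    {"dr":[0,0,0],"translation":[0.17,0.04,0],"claw":0},
    {"dr":[0,0,0],"translation":[0.34,0.09,0],"claw":0},
    {"dr":[0,0,0],"translation":[0.5,0.15,0],"claw":0},
    {"dr":[0,0,0],"translation":[0.67,0.21,0],"claw":0},
    {"dr":[0,0,0],"translation":[0.83,0.28,0],"claw":0},
    {"dr":[0,0,0],"translation":[1.0,0.35,0],"claw":0},
    {"dr":[0,0,0],"translation":[1.16,0.43,0],"claw":0},
    {"dr":[0,0,0],"translation":[1.32,0.52,0],"claw":0},
    {"dr":[0,0,0],"translation":[1.48,0.61,0],"claw":0},
    {"dr":[0,0,0],"translation":[1.63,0.7,0],"claw":0},
    {"dr":[0,0,0],"translation":[1.63,0.7,0],"claw":0},
  ],
)

```text
time_s: 5.82
ee_pos: [0.478, -0.0089, 0.0115]
tool_rot: [-2.933, 1.123, -0.001]
wrist_force: [0.2, -0.1, 1.1]
finger_gap: 0.0003
```

```bash
python3 look.py a4
```

```text
5.9167 [ 0.4767 -0.0097  0.0113] [-0.52 -0.07 -0.49] 0.0003294300293759869 [ 0.4   0.51 -0.53  2.1   0.43  0.64 -1.16]
```

View pics/a4.png

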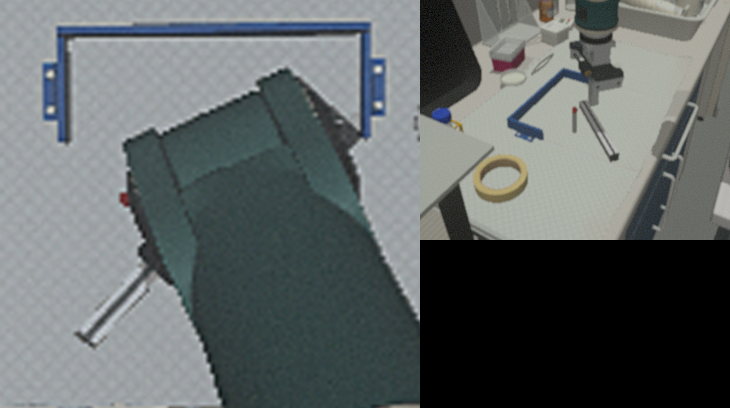

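>>> jog_arm(
  commands=[
    {"dr":[0,0,1],"translation":[-0.25,-0.25,0.1],"claw":0},
    {"dr":[0,0,2],"translation":[-0.3,-0.25,0.9],"claw":0},
    {"dr":[0,0,3],"translation":[-0.6,0.1,1.5],"claw":0},
    {"dr":[0,0,4],"translation":[-1.1,0.65,1.5],"claw":0},
    {"dr":[0,0,5],"translation":[-1.6,1.2,1.5],"claw":0},
    {"dr":[0,0,6],"translation":[-2.1,1.8,1.5],"claw":0},
    {"dr":[0,0,7],"translation":[-2.5,2.4,1.5],"claw":0},
    {"dr":[0,0,8],"translation":[-2.9,3.0,1.5],"claw":0},
    {"dr":[0,0,9],"translation":[-3.3,3.5,1.5],"claw":0},
    {"dr":[0,0,10],"translation":[-3.55,4.0,1.5],"claw":0},
    {"dr":[0,0,11],"translation":[-3.55,4.0,1.5],"claw":0},
    {"dr":[0,0,12],"translation":[-3.55,4.0,1.5],"claw":0},
  ],
)

```text
time_s: 6.92
ee_pos: [0.334, 0.1507, 0.0715]
tool_rot: [3.03, 0.826, 0.0]
wrist_force: [-0.0, 0.0, 0.0]
finger_gap: 0.0003
```

```bash
python3 look.py a5
```

```text
7.0167 [0.3344 0.1499 0.0713] [-0.09 -0.42  0.04] 0.0007673049845346965 [ 0.43  0.32 -1.04  2.31  0.43  0.71 -0.39]
```

View pics/a5.png

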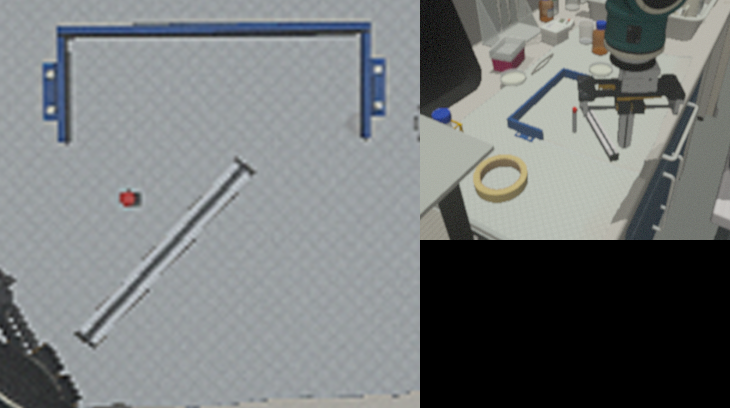

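>>> jog_arm(
  commands=[
    {"dr":[0,0,1],"translation":[0,0,-0.5],"claw":0},
    {"dr":[0,0,2],"translation":[0,0,-1.1],"claw":0},
    {"dr":[0,0,2.85],"translation":[0,0,-1.45],"claw":0},
    {"dr":[0,0,2.85],"translation":[0,0,-1.5],"claw":0},
    {"dr":[0,0,2.85],"translation":[0.13,-0.12,-1.5],"claw":0},
    {"dr":[0,0,2.85],"translation":[0.26,-0.24,-1.5],"claw":0},
    {"dr":[0,0,2.85],"translation":[0.39,-0.36,-1.5],"claw":0},
    {"dr":[0,0,2.85],"translation":[0.52,-0.48,-1.5],"claw":0},
    {"dr":[0,0,2.85],"translation":[0.65,-0.6,-1.5],"claw":0},
    {"dr":[0,0,2.85],"translation":[0.78,-0.71,-1.5],"claw":0},
    {"dr":[0,0,2.85],"translation":[0.91,-0.83,-1.5],"claw":0},
    {"dr":[0,0,2.85],"translation":[1.04,-0.95,-1.5],"claw":0},
  ],
)

```text
time_s: 8.02
ee_pos: [0.3769, 0.1115, 0.0115]
tool_rot: [2.88, 1.256, 0.0]
wrist_force: [-2.0, 0.7, 2.3]
finger_gap: 0.0003
```

```bash
python3 look.py a6
```

```text
8.1167 [0.3772 0.1113 0.0114] [ 0.07  0.49 -0.76] 0.00018668489668078518 [ 0.43  0.52 -0.91  2.28  0.7   0.65 -0.19]
```

View pics/a6.png

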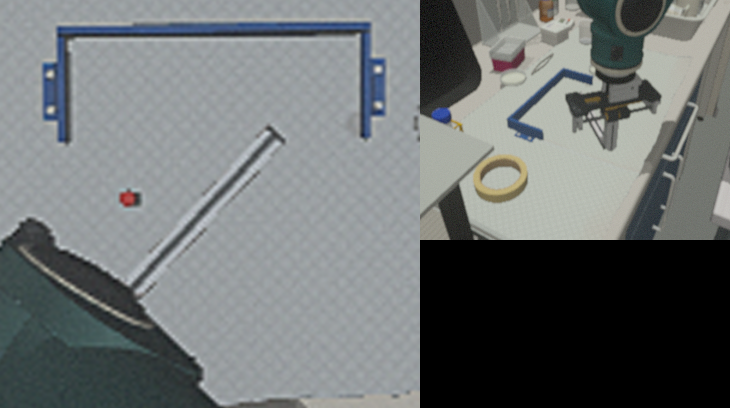

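>>> jog_arm(
  commands=[
    {"dr":[0,0,0],"translation":[0.14,-0.12,0],"claw":0},
    {"dr":[0,0,0],"translation":[0.28,-0.25,0],"claw":0},
    {"dr":[0,0,0],"translation":[0.42,-0.38,0],"claw":0},
    {"dr":[0,0,0],"translation":[0.56,-0.51,0],"claw":0},
    {"dr":[0,0,0],"translation":[0.7,-0.64,0],"claw":0},
    {"dr":[0,0,0],"translation":[0.84,-0.77,0],"claw":0},
    {"dr":[0,0,0],"translation":[0.98,-0.9,0],"claw":0},
    {"dr":[0,0,0],"translation":[1.12,-1.02,0],"claw":0},
    {"dr":[0,0,0],"translation":[1.26,-1.15,0],"claw":0},
    {"dr":[0,0,0],"translation":[1.4,-1.28,0],"claw":0},
    {"dr":[0,0,0],"translation":[1.4,-1.28,0],"claw":0},
  ],
)

```text
time_s: 9.03
ee_pos: [0.4335, 0.0598, 0.0114]
tool_rot: [2.88, 1.254, 0.0]
wrist_force: [-0.5, -0.2, -0.3]
finger_gap: 0.0005
```

```bash
python3 look.py a7
```

```text
9.1333 [0.4324 0.0607 0.0114] [-0.28 -0.27 -0.56] 0.0007056548291134931 [ 0.54  0.57 -0.89  2.18  0.71  0.7  -0.02]
```

View pics/a7.png

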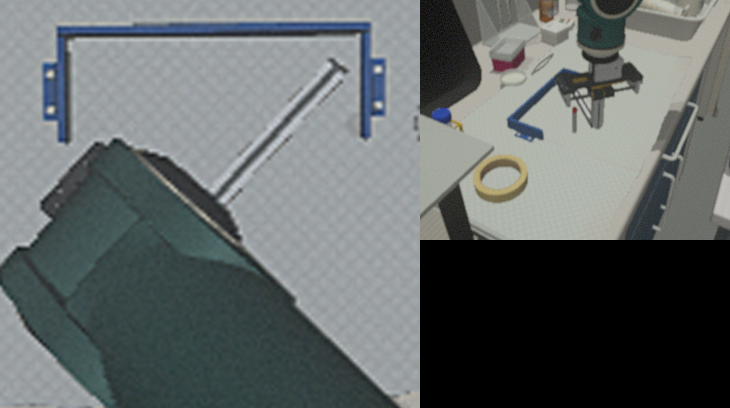

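>>> jog_arm(
  commands=[
    {"dr":[0,0,0],"translation":[0.1,-0.1,0],"claw":0},
    {"dr":[0,0,0],"translation":[0.2,-0.2,0],"claw":0},
    {"dr":[0,0,0],"translation":[0.25,-0.25,0],"claw":0},
    {"dr":[0,0,0],"translation":[0.25,-0.25,0],"claw":0},
  ],
)

```text
time_s: 9.47
ee_pos: [0.4428, 0.0504, 0.0114]
tool_rot: [2.88, 1.255, 0.0]
wrist_force: [0.6, 0.5, -0.3]
finger_gap: 0.0002
```

```bash
python3 look.py a8
```

```text
9.5667 [0.4423 0.0508 0.0114] [-0.52 -0.21  0.48] 0.00018321709547043956 [ 0.56  0.59 -0.88  2.16  0.71  0.71  0.01]
```

View pics/a8.png

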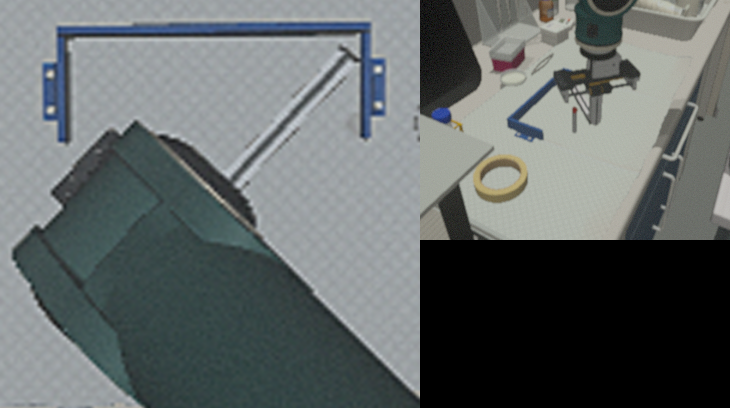

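>>> jog_arm(
  commands=[
    {"dr":[0,0,0],"translation":[-0.25,0.25,0],"claw":0},
    {"dr":[0,0,1],"translation":[-0.25,0.25,0.7],"claw":0},
    {"dr":[0,0,2],"translation":[-0.2,0.1,1.4],"claw":0},
    {"dr":[0,0,3],"translation":[0,-0.5,1.5],"claw":0},
    {"dr":[0,0,4],"translation":[0.2,-1.1,1.5],"claw":0},
    {"dr":[0,0,5],"translation":[0.4,-1.6,1.5],"claw":0},
    {"dr":[0,0,6],"translation":[0.6,-2.0,1.5],"claw":0},
    {"dr":[0,0,7],"translation":[0.7,-2.05,1.5],"claw":0},
    {"dr":[0,0,7],"translation":[0.7,-2.05,1.5],"claw":0},
  ],
)

```text
time_s: 10.32
ee_pos: [0.4708, -0.0321, 0.0712]
tool_rot: [-2.234, -2.208, -0.001]
wrist_force: [-0.2, -0.1, -0.8]
finger_gap: 0.0008
```

>>> jog_arm(
  commands=[
    {"dr":[0,-1,0],"translation":[0,0,-0.4],"claw":0},
    {"dr":[0,-2,0],"translation":[0,0,-1.0],"claw":0},
    {"dr":[0,-2,0],"translation":[0,0,-1.4],"claw":0},
    {"dr":[0,-2,0],"translation":[0,0,-1.5],"claw":0},
    {"dr":[0,-2,0],"translation":[0,0,-1.5],"claw":0},
  ],
)

```text
time_s: 10.73
ee_pos: [0.4699, -0.0305, 0.0112]
tool_rot: [2.129, 2.096, 0.222]
wrist_force: [0.0, 0.6, 0.2]
finger_gap: 0.0003
```

```bash
python3 look.py a9
```

```text
10.8333 [ 0.4713 -0.0305  0.0123] [-0.03  0.62  0.75] 0.0003766643623217135 [ 0.83  0.58 -0.97  2.26  1.06  0.55  0.62]
```

View pics/a9.png

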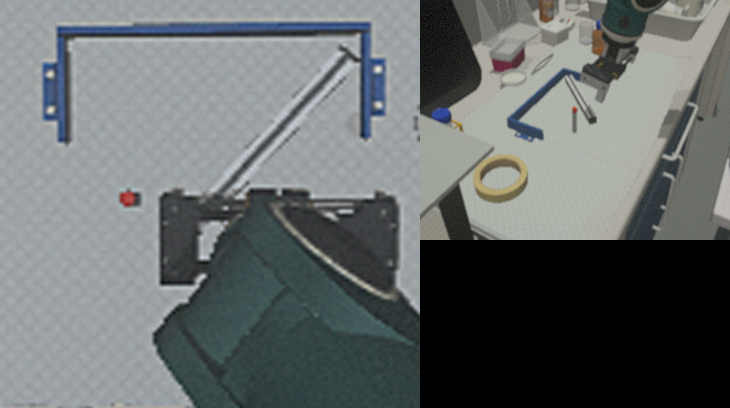

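View pics/a9s.png

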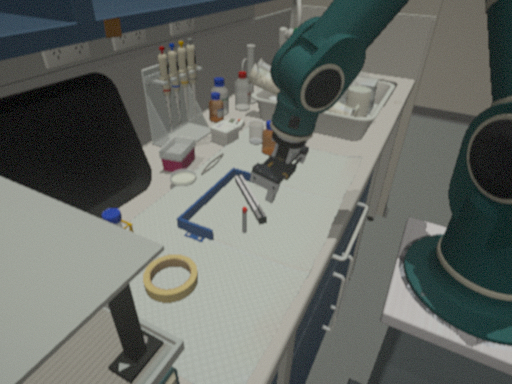

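>>> jog_arm(
  commands=[
    {"dr":[0,0,0],"translation":[0.12,0.12,0],"claw":0},
    {"dr":[0,0,0],"translation":[0.24,0.24,0],"claw":0},
    {"dr":[0,0,0],"translation":[0.34,0.35,0],"claw":0},
    {"dr":[0,0,0],"translation":[0.44,0.46,0],"claw":0},
    {"dr":[0,0,0],"translation":[0.54,0.57,0],"claw":0},
    {"dr":[0,0,0],"translation":[0.65,0.68,0],"claw":0},
    {"dr":[0,0,0],"translation":[0.76,0.78,0],"claw":0},
    {"dr":[0,0,0],"translation":[0.88,0.88,0],"claw":0},
    {"dr":[0,0,0],"translation":[1.0,0.98,0],"claw":0},
    {"dr":[0,0,0],"translation":[1.0,0.98,0],"claw":0},
  ],
)

```text
time_s: 11.67
ee_pos: [0.5114, 0.0091, 0.0116]
tool_rot: [2.127, 2.097, 0.225]
wrist_force: [-1.3, -0.5, 0.6]
finger_gap: 0.0005
```

```bash
python3 look.py b1
```

```text
11.7667 [0.5105 0.0085 0.0114] [ 0.01 -0.18 -0.97] 0.0002362494313161044 [ 0.7   0.63 -0.95  2.17  1.06  0.6   0.55]
```

View pics/b1.png

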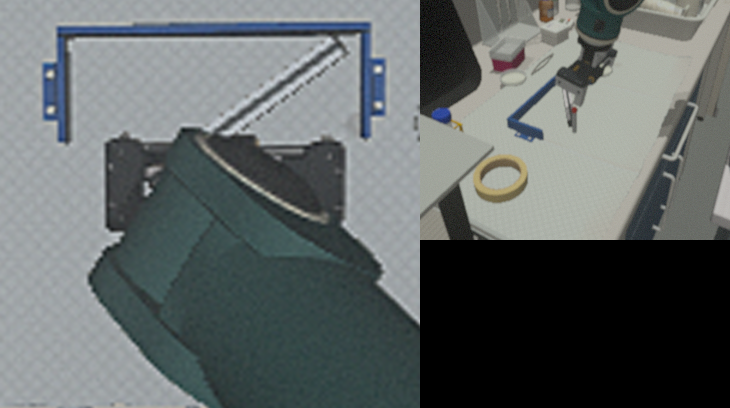

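View pics/b1s.png

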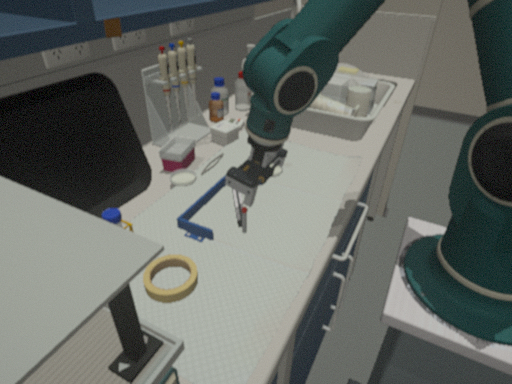

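>>> jog_arm(
  commands=[
    {"dr":[0,0,0],"translation":[0.13,0.05,0],"claw":0},
    {"dr":[0,0,0],"translation":[0.26,0.1,0],"claw":0},
    {"dr":[0,0,0],"translation":[0.39,0.15,0],"claw":0},
    {"dr":[0,0,0],"translation":[0.52,0.2,0],"claw":0},
    {"dr":[0,0,0],"translation":[0.65,0.25,0],"claw":0},
    {"dr":[0,0,0],"translation":[0.78,0.3,0],"claw":0},
    {"dr":[0,0,0],"translation":[0.78,0.3,0],"claw":0},
  ],
)

```text
time_s: 12.35
ee_pos: [0.5426, 0.0206, 0.0116]
tool_rot: [2.127, 2.096, 0.225]
wrist_force: [0.2, 0.5, 0.0]
finger_gap: 0.0005
```

```bash
python3 look.py b2
```

```text
12.45 [0.5417 0.0203 0.0114] [ 0.22 -0.3  -0.21] 0.0003320338912138979 [ 0.66  0.68 -0.94  2.1   1.06  0.65  0.56]
```

View pics/b2.png

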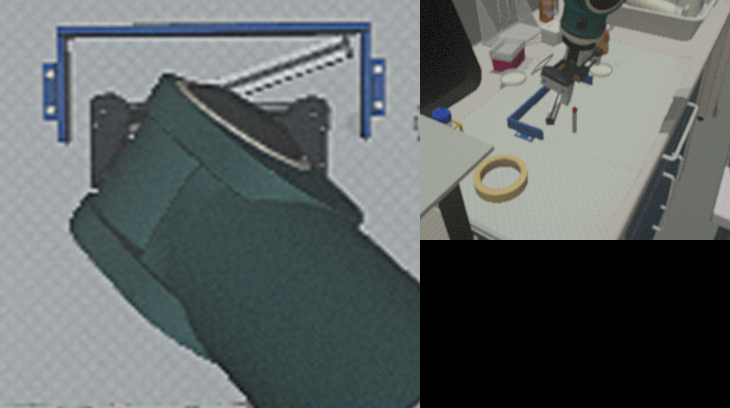

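View pics/b2s.png

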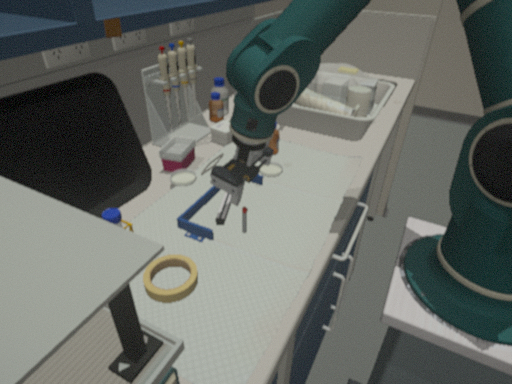

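```bash
python3 - <<'E'
from h import *
c=dict(np.load("last.npz"));P=cloud(c)
m=(P[...,2]>.06)&(P[...,0]<.636)&(P[...,1]<.25)&(P[...,1]>-.15)&(P[...,0]>.3)
q=P[m]
for z in np.arange(.05,.7,.05):
    k=q[(q[:,2]>=z)&(q[:,2]<z+.05)]
    if len(k)>3: print(round(z,2),len(k),k[:,0].max().round(3),k[:,1].min().round(3),k[:,1].max().round(3))
E
```

```text
0.1 191 0.553 -0.066 0.107
0.15 283 0.549 -0.068 0.107
0.3 58 0.546 -0.063 0.093
0.35 1374 0.544 -0.075 0.092
0.4 1724 0.636 -0.081 0.207
0.45 1710 0.636 -0.123 0.25
0.5 2159 0.636 -0.15 0.249
0.55 2443 0.636 -0.15 0.249
0.6 2011 0.636 -0.15 0.249
0.65 302 0.636 -0.15 0.25
```

>>> jog_arm(
  commands=[
    {"dr":[0,0,0],"translation":[0.1,0.02,0],"claw":0},
    {"dr":[0,0,0],"translation":[0.2,0.04,0],"claw":0},
    {"dr":[0,0,0],"translation":[0.3,0.06,0],"claw":0},
    {"dr":[0,0,0],"translation":[0.4,0.08,0],"claw":0},
    {"dr":[0,0,0],"translation":[0.5,0.1,0],"claw":0},
    {"dr":[0,0,0],"translation":[0.6,0.1,0],"claw":0},
    {"dr":[0,0,0],"translation":[0.7,0.1,0],"claw":0},
    {"dr":[0,0,0],"translation":[0.8,0.1,0],"claw":0},
    {"dr":[0,0,0],"translation":[0.88,0.1,0],"claw":0},
    {"dr":[0,0,0],"translation":[0.94,0.1,0],"claw":0},
    {"dr":[0,0,0],"translation":[0.98,0.1,0],"claw":0},
    {"dr":[0,0,0],"translation":[0.98,0.1,0],"claw":0},
  ],
)

```text
time_s: 13.45
ee_pos: [0.581, 0.0241, 0.0114]
tool_rot: [2.127, 2.096, 0.224]
wrist_force: [-0.3, -0.3, -0.5]
finger_gap: 0.0005
```

```bash
python3 look.py b3
```

```text
13.55 [0.5807 0.0241 0.0114] [-0.46  0.22 -0.18] 0.00038371039845811936 [ 0.62  0.73 -0.93  2.01  1.04  0.69  0.61]
```

View pics/b3.png

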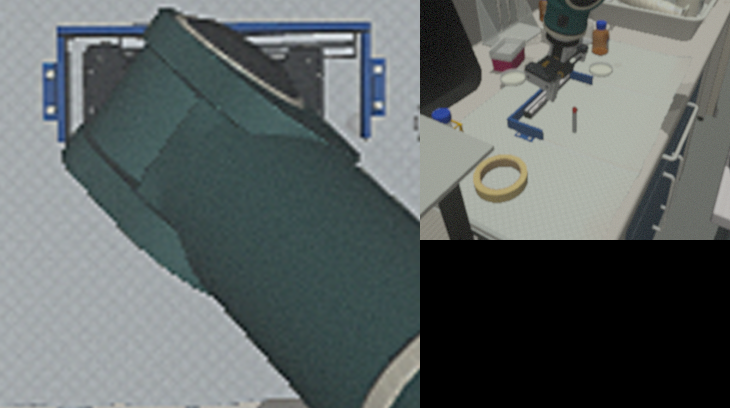

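View pics/b3s.png

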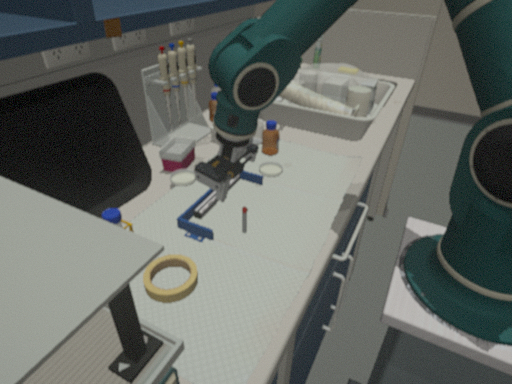

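>>> jog_arm(
  commands=[
    {"dr":[0,0,0],"translation":[0.02,0,0],"claw":0},
    {"dr":[0,0,0],"translation":[0.04,0,0],"claw":0},
    {"dr":[0,0,0],"translation":[0.06,0,0],"claw":0},
    {"dr":[0,0,0],"translation":[0.08,0,0],"claw":0},
    {"dr":[0,0,0],"translation":[0.08,0,0],"claw":0},
  ],
)

```text
time_s: 13.97
ee_pos: [0.5835, 0.0241, 0.0112]
tool_rot: [2.128, 2.096, 0.222]
wrist_force: [-5.2, -0.3, 2.9]
finger_gap: 0.0004
```

>>> jog_arm(
  commands=[
    {"dr":[0,0,0],"translation":[0.03,0,0],"claw":0},
    {"dr":[0,0,0],"translation":[0.05,0,0],"claw":0},
    {"dr":[0,0,0],"translation":[0.05,0,0],"claw":0},
  ],
)

```text
time_s: 14.22
ee_pos: [0.5839, 0.0242, 0.0109]
tool_rot: [2.128, 2.098, 0.219]
wrist_force: [-18.2, -1.1, 13.7]
finger_gap: 0.0003
```

>>> jog_arm(
  commands=[
    {"dr":[0,0,0],"translation":[-0.1,0,0],"claw":0},
    {"dr":[0,0,0],"translation":[-0.4,0,0],"claw":0},
    {"dr":[0,0,0],"translation":[-0.7,0,0.5],"claw":0},
    {"dr":[0,0,0],"translation":[-1.0,0,1.2],"claw":0},
    {"dr":[0,0,0],"translation":[-1.5,-0.5,2.0],"claw":0},
    {"dr":[0,0,0],"translation":[-1.9,-1.2,2.5],"claw":0},
    {"dr":[0,0,0],"translation":[-2.3,-2.0,2.8],"claw":0},
    {"dr":[0,0,0],"translation":[-2.6,-2.8,2.8],"claw":0},
    {"dr":[0,0,0],"translation":[-2.9,-3.6,2.8],"claw":0},
    {"dr":[0,0,0],"translation":[-3.2,-4.4,2.8],"claw":0},
    {"dr":[0,0,0],"translation":[-3.5,-5.2,2.8],"claw":0},
    {"dr":[0,0,0],"translation":[-3.5,-5.2,2.8],"claw":0},
  ],
)

```text
time_s: 15.22
ee_pos: [0.4435, -0.1904, 0.1231]
tool_rot: [2.135, 2.087, 0.22]
wrist_force: [0.0, 0.1, -1.1]
finger_gap: 0.0004
```

```bash
python3 look.py b4; python3 - <<'E'
from h import *
c=dict(np.load("last.npz"))
im=ortho(c,0.56,0.64,-0.13,0.17,0.02,0.0005);im=cv2.resize(im,None,fx=1.3,fy=3)
cv2.imwrite("pics/b4z.png",im[:,:,::-1])
E
```

```text
15.3167 [ 0.4455 -0.1853  0.1235] [-0.55  1.06  0.04] 0.0003563288365920066 [ 1.45  0.43 -1.24  2.16  0.56  0.7   1.42]
```

View pics/b4.png

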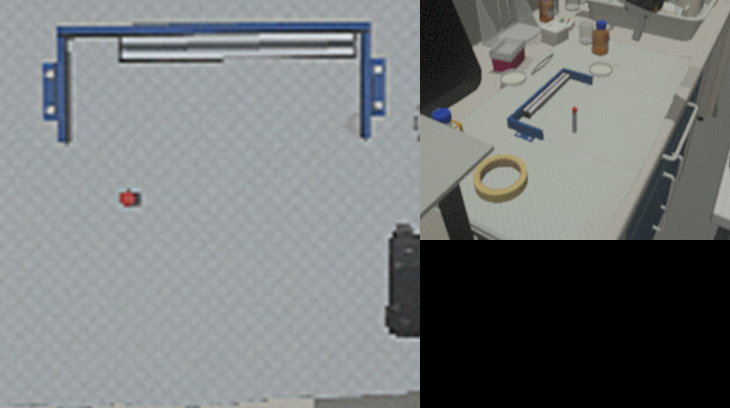

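View pics/b4z.png

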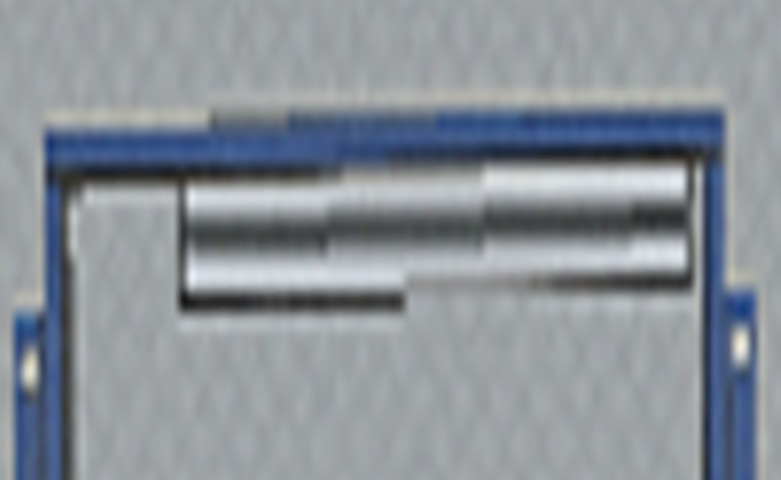

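```bash
python3 - <<'E'
from h import *
a=dict(np.load("top0.npz"));c=dict(np.load("last.npz"))
for n,(u0,u1,v0,v1) in dict(tape=(138,182,180,220),dish=(301,330,183,211),bottle=(338,368,165,190)).items():
    d=cv2.absdiff(a["image"][v0:v1,u0:u1],c["image"][v0:v1,u0:u1]);print(n,d.max(),d.mean().round(2))
P=cloud(c)
m=(P[...,2]>.013)&(P[...,2]<.0245)&(P[...,0]>.57)&(P[...,0]<.61)&(P[...,1]>-.09)&(P[...,1]<.1)
q=P[m];k=np.polyfit(q[:,1],q[:,0],1);print(len(q),k,q.max(0),q.min(0))
# subpixel: bar slot dark line vs wall top, in ortho
im=ortho(c,0.57,0.64,-0.12,0.16,0.02,0.0005).astype(float)
g=im.mean(2);bl=im[...,2]-im[...,0]
for y in np.arange(-.08,.1,.03):
    q=int((.16-y)/.0005);col=g[:,q-8:q+8].mean(1);B=np.clip(bl[:,q-8:q+8].mean(1)-15,0,None)
    xs=.64-np.arange(len(col))*.0005
    w=(xs<.610)&(xs>.592);dk=np.clip(150-col,0,None)*w
    print(round(y,2),"wall",round((B*xs).sum()/B.sum(),4),"slot",round((dk*xs).sum()/dk.sum(),4))
E
python3 - <<'E'
from bench import robot
import cv2
c=robot.capture("scene");im=c["image"][140:250,160:300]
cv2.imwrite("pics/b5.png",cv2.resize(im,None,fx=5,fy=5,interpolation=cv2.INTER_CUBIC)[:,:,::-1])
E
```

```text
tape 19 8.83
dish 17 9.02
bottle 19 7.1
375 [-0.00719374  0.60040915] [0.60881961 0.09984764 0.02443945] [ 0.59042686 -0.08956683  0.01321176]
-0.08 wall 0.6187 slot 0.6004
-0.05 wall 0.6185 slot 0.6005
-0.02 wall 0.6185 slot 0.6028
0.01 wall 0.6175 slot 0.602
0.04 wall 0.6167 slot 0.6021
0.07 wall 0.6158 slot 0.6012
```

View pics/b5.png

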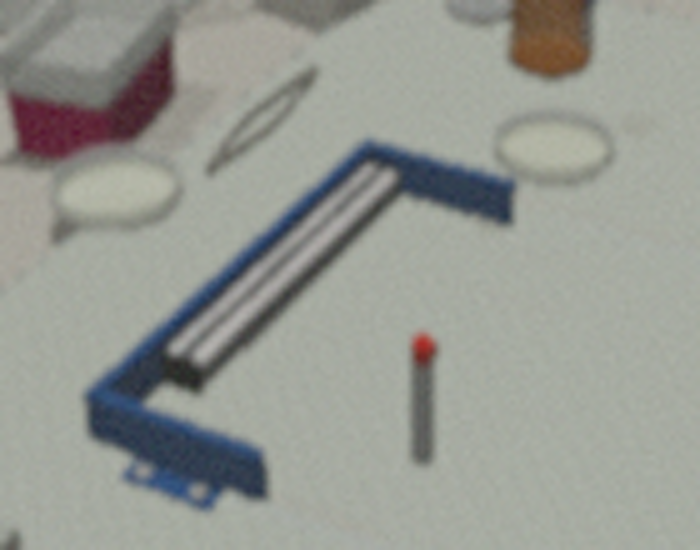

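The bar looks home in both views. The numeric flushness check is too noisy to settle it (slopes -0.007 and -0.015 rad), so I'll press lightly near each end to make sure.

>>> jog_arm(
  commands=[
    {"dr":[0,0,0],"translation":[0.5,0.6,0],"claw":0},
    {"dr":[0,0,0],"translation":[1.0,1.2,0],"claw":0},
    {"dr":[0,0,0],"translation":[1.5,1.8,0],"claw":0},
    {"dr":[0,0,0],"translation":[2.0,2.4,-0.2],"claw":0},
    {"dr":[0,0,0],"translation":[2.4,2.9,-0.7],"claw":0},
    {"dr":[0,0,0],"translation":[2.7,3.2,-1.3],"claw":0},
    {"dr":[0,0,0],"translation":[2.8,3.25,-2.0],"claw":0},
    {"dr":[0,0,0],"translation":[2.8,3.25,-2.6],"claw":0},
    {"dr":[0,0,0],"translation":[2.8,3.25,-2.8],"claw":0},
    {"dr":[0,0,0],"translation":[2.8,3.25,-2.8],"claw":0},
  ],
)

```text
time_s: 16.2
ee_pos: [0.5571, -0.0519, 0.0101]
tool_rot: [2.126, 2.101, 0.222]
wrist_force: [-0.4, 0.9, -0.4]
finger_gap: 0.0005
```

>>> jog_arm(
  commands=[
    {"dr":[0,0,0],"translation":[0.15,0,0.02],"claw":0},
    {"dr":[0,0,0],"translation":[0.3,0,0.02],"claw":0},
    {"dr":[0,0,0],"translation":[0.45,0,0.02],"claw":0},
    {"dr":[0,0,0],"translation":[0.57,0,0.02],"claw":0},
    {"dr":[0,0,0],"translation":[0.62,0,0.02],"claw":0},
    {"dr":[0,0,0],"translation":[0.66,0,0.02],"claw":0},
    {"dr":[0,0,0],"translation":[0.68,0,0.02],"claw":0},
    {"dr":[0,0,0],"translation":[0.7,0,0.02],"claw":0},
    {"dr":[0,0,0],"translation":[0.72,0,0.02],"claw":0},
  ],
)

```text
time_s: 16.95
ee_pos: [0.5851, -0.0541, 0.0118]
tool_rot: [2.129, 2.097, 0.219]
wrist_force: [-18.2, -0.2, 14.7]
finger_gap: 0.0001
```

>>> jog_arm(
  commands=[
    {"dr":[0,0,0],"translation":[-0.3,0,0],"claw":0},
    {"dr":[0,0,0],"translation":[-0.55,0,0],"claw":0},
    {"dr":[0,0,0],"translation":[-0.6,0.5,0],"claw":0},
    {"dr":[0,0,0],"translation":[-0.6,1.1,0],"claw":0},
    {"dr":[0,0,0],"translation":[-0.6,1.7,0],"claw":0},
    {"dr":[0,0,0],"translation":[-0.6,2.3,0],"claw":0},
    {"dr":[0,0,0],"translation":[-0.6,2.8,0],"claw":0},
    {"dr":[0,0,0],"translation":[-0.6,3.2,0],"claw":0},
    {"dr":[0,0,0],"translation":[-0.6,3.2,0],"claw":0},
  ],
)

```text
time_s: 17.7
ee_pos: [0.5623, 0.0777, 0.0127]
tool_rot: [2.123, 2.101, 0.226]
wrist_force: [-0.0, 0.6, -0.7]
finger_gap: 0.0006
```

>>> jog_arm(
  commands=[
    {"dr":[0,0,0],"translation":[0.15,0,0],"claw":0},
    {"dr":[0,0,0],"translation":[0.3,0,0],"claw":0},
    {"dr":[0,0,0],"translation":[0.42,0,0],"claw":0},
    {"dr":[0,0,0],"translation":[0.48,0,0],"claw":0},
    {"dr":[0,0,0],"translation":[0.51,0,0],"claw":0},
    {"dr":[0,0,0],"translation":[0.54,0,0],"claw":0},
    {"dr":[0,0,0],"translation":[0.56,0,0],"claw":0},
    {"dr":[0,0,0],"translation":[0.58,0,0],"claw":0},
    {"dr":[0,0,0],"translation":[0.58,0,0],"claw":0},
  ],
)

```text
time_s: 18.45
ee_pos: [0.5833, 0.0731, 0.0113]
tool_rot: [2.13, 2.097, 0.216]
wrist_force: [-21.8, -3.0, 16.0]
finger_gap: 0.0007
```

The contact positions at the two ends differ by 1.8 mm over 127 mm (0.014 rad), which matches the bay's yaw, so the bar is flush. Backing off.

>>> jog_arm(
  commands=[
    {"dr":[0,0,0],"translation":[-0.2,0,0],"claw":0},
    {"dr":[0,0,0],"translation":[-0.5,0,0.2],"claw":0},
    {"dr":[0,0,0],"translation":[-0.7,-0.3,0.8],"claw":0},
    {"dr":[0,0,0],"translation":[-1.0,-0.9,1.6],"claw":0},
    {"dr":[0,0,0],"translation":[-1.5,-1.6,2.2],"claw":0},
    {"dr":[0,0,0],"translation":[-1.9,-2.4,2.8],"claw":0},
    {"dr":[0,0,0],"translation":[-2.2,-3.2,3.0],"claw":0},
    {"dr":[0,0,0],"translation":[-2.5,-4.0,3.0],"claw":0},
    {"dr":[0,0,0],"translation":[-2.8,-4.8,3.0],"claw":0},
    {"dr":[0,0,0],"translation":[-3.1,-5.6,3.0],"claw":0},
    {"dr":[0,0,0],"translation":[-3.4,-6.4,3.0],"claw":0},
    {"dr":[0,0,0],"translation":[-3.4,-6.4,3.0],"claw":0},
  ],
)

```text
time_s: 19.45
ee_pos: [0.4471, -0.1884, 0.1318]
tool_rot: [2.135, 2.087, 0.221]
wrist_force: [0.0, -1.0, 0.0]
finger_gap: 0.0006
```

```bash
python3 look.py c1
```

```text
19.55 [ 0.4488 -0.1849  0.132 ] [-0.08 -0.13 -0.3 ] 0.0004863473583425566 [ 1.43  0.39 -1.21  2.14  0.49  0.7   1.48]
```

View pics/c1.png

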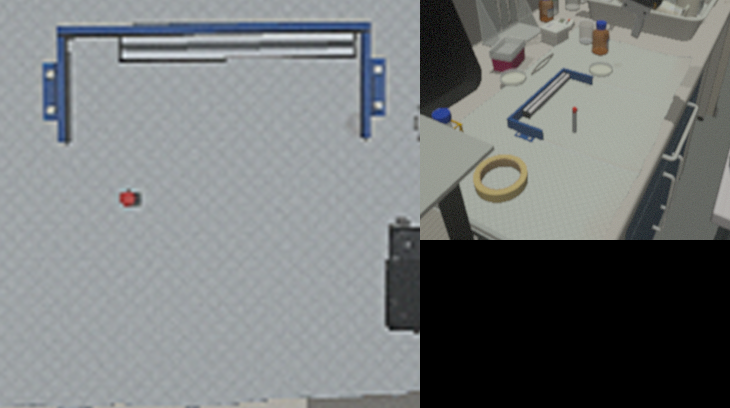

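The bar lies along the back wall (columns 120-355, rows ~36-60), and the robot is clear of everything. Handing in.

```bash
python3 -c "
from bench import robot
print(robot.hand_in())"
```

```text
the job is handed in; nothing more can be done
None
```

The profile is in the bay, lying against the back wall along its length, and I handed the job in at about 19.6 s. With the fingers shut I pushed only: left end back, right end forward to about 48°, endwise past the post into the right corner, then swung in behind it. It was never gripped or lifted.

- **Flush against the wall:** light presses near the two ends (about 18 and 22 N) stopped at x = 0.5851 and 0.5833. That is a slope of 0.014 rad, matching the bay's measured yaw of about 0.015. The last top and side views show it parallel and inside the bay.
- **Bystanders:** comparing the top view before the end presses with the first picture showed no change around the tape roll, dish or bottle beyond an even brightness shift. I did not repeat that comparison after the end presses, which were inside the bay.
- **Check that disagreed:** a line fit to the camera depth gave a slope about 0.008 rad different from the wall's, and a check on the slot line was also noisy. Both are at the camera's noise level, so I relied on the end presses instead.

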